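# Purge the bench air line and set its valve two turns open

### The job

Get the bench's air line ready for the demonstration: first press the spring-loaded purge pedal all the way down to its stop for a moment and let it come back up. Then take the handwheel by its upright crank handle, turn the valve clockwise until it is fully closed against its stop, back it off exactly two full turns anticlockwise, and finish there with the gripper still closed on the handle, holding it still. Leave the flask, the dish and the bottle where they stand.

Things in the scene. Friction and masses are not known exactly. Their poses are not given: they have to be found in the camera images.
- pedal (a joint): Angle of the purge pedal (rad): 0 up at rest, 0.26 fully down on its stop. A spring returns it; at the pad it takes about 4.5 N to start and 9 N to hold it at the stop.
- pedal_pad (a point): Middle of the black rubber tread on top of the purge pedal, a steel plate 125 mm long and 60 mm wide on a grey base plate 160 x 90 mm bolted to the bench. The point moves with the pedal. It lies 90 mm from the hinge, about 68 mm above the bench at rest and about 45 mm when the pedal is fully down. Its x axis points horizontally towards the hinge when the pedal is up, its y axis is parallel to the hinge pin. The pedal may stand left or right of the valve.
- wheel (a joint): Opening of the valve (rad): 0 closed on its hard stop, grows anticlockwise seen from above, 6.283 per turn, upper stop at 21.99. It starts 2.5 to 7 rad open and stays where it is left; turning it takes about 2 to 5 N at the handle.
- axis (a point): Point on the vertical axis of the valve's handwheel, 150 mm above the bench, at the height of the middle of the crank handle. The brass valve is bolted to the bench; the dark steel three-spoke wheel is 122 mm across, its rim's top 123 mm above the bench; nothing stands higher inside the rim than 130 mm.
- handle: The upright black crank handle on the wheel's rim: a cylinder 22 mm in diameter and 50 mm tall, origin at its centre, 150 mm above the bench (125 to 175 mm) and 55 mm from the wheel's axis. It spins freely about its own upright axis on its pin, so a gripper can hold it without turning while carrying it round the circle.
- flask: Bystander, loose: small amber conical flask with a cork, 68 mm wide, 104 mm tall, origin at the centre of its underside.
- dish: Bystander, loose: white ceramic dish, 72 mm wide, 32 mm tall, origin at the centre of its underside.
- bottle: Bystander, loose: orange plastic bottle with a black cap, 54 mm wide, 120 mm tall, origin at the centre of its underside.
Not all that is in view belongs to the job. What is shaped like the part that bears pedal but blue is not meant.

How it is judged:
By the outcome, as a careful person would: the job done as asked, in the order asked, and still so for the second after the job is handed in, while the arm keeps its last pose, push and grip.
It also fails if it takes over 72 s, if anything falls off the work surface, if the arm or the gripper's body presses on something with over 40 N, if the wrist force passes 120 N, or if a joint passes its speed limit or range.

### The arm

A 6-joint arm with a two-finger parallel gripper is mounted at the origin on the work surface. World frame = base frame: x ahead of the robot, y to its left, z up, the work surface at z = 0. Lengths are in mm, angles in rad, forces in N, time in s.
With the tool pointing down it reaches from about 200 to 875 mm from the base axis. Payload 3.4 kg.
Tool frame: the origin (TCP) lies midway between the tips of the shut fingers; the grasp point (between the pads) lies 19 mm behind it; x points along the fingers, y is the direction in which the jaws open and shut, and the axes are right-handed (so a half turn about x gives the same grasp; the last joint's range is limited). The gripper opens to 94 mm and grips with 3 to 60 N. Pads are 16 mm wide; open, the fingers measure 119 mm over their backs; the gripper's body (75 mm by 177 mm) begins 78 mm behind the grasp point.
Start: joints at [-1.245, 0.276, 1.505, -0, 1.361, -0.121], TCP at [248.452, -518.592, 205.493] pointing down, gripper open.
Joint ranges: [-2.89, 2.89], [-0.75, 2.08], [0.22, 2.7], [-1.18, 4.32], [0.11, 2.71], [-2.7, 2.7]. Speed limits (rad/s): [2.57, 2.57, 3.14, 3.14, 3.14, 3.14].

### API

Orientations are given as [roll, pitch, yaw] about the fixed x, y, z axes, in that order (R = Rz(yaw) Ry(pitch) Rx(roll)).
In Python, from station import observe, camera, camera_info, sign_off, look_for, trace, landmark_of gives the robot as it stands.
- The arm moves only by the shell command python3 -m handwheel 'ROWS' [FORCE]. ROWS is JSON, a list of rows, each a list of 7 numbers: the turn, a rotation vector about the tool's x, y, z in degrees, then the shift along the tool's x, y, z in m, then the opening in per cent of the stroke, from 0 (shut) to 100 (fully open). In form: [[wx, wy, wz, dx, dy, dz, gripper], ...]. A call has 1 to 12 rows; each row shifts and turns the commanded pose from where the row before left it, along the tool's axes as they then stand; what a row does not reach is not made up. A row lasts 1/10 s, in which the tool goes at most 50 mm and 8.59 degrees, less where a joint would pass 70% of its speed; a pose out of reach is approached as far as the arm can. A call with a gripper value outside its range is refused whole. The fingers move at their own pace and stop on an object; FORCE is the grip in N (left out, the last holds). Time passes only in rows, so rows that do not move let the fingers close. It gives the time, the measured TCP pose, the force and the opening at its end, in the units of the state.
- observe(): the state, without advancing time (a new reading comes with each control period).
- camera(name): name is "scene" or "top" or "wrist"; returns the picture (384x512x3 uint8, blue, green, red); there is no depth.
- camera_info(name): a dict with "fx", "fy", "cx", "cy" (pixels), "position" and "attitude" of the camera in the world. Camera axes: x right, y down, z forward; pixel columns grow to the right and rows downward; lengths in mm; the calibration is good to about 2 mm. A picture is of the moment at which its call begins: read the wrist's pose just before it. camera_info takes no time and is no camera call; for the wrist camera it gives the pose at the moment of the call.
- sign_off(): hands the job in, once; it reports no verdict.
Trained networks look in the newest picture that a camera, given by its name, has taken for a name from the list of things; names that differ only in an ending like _2 or _b are one class to them, and where a whole thing is asked for, a point or a joint stands for the part that bears it (a point fixed in the world has none). Each returns a list of dicts, best first, with "score" (0 to 1); they miss things now and then, are a little off and sometimes report something else, mostly with a low value. They report only what shows in the picture. A call takes as long as a camera call. They do not tell look-alikes from the thing itself.
- look_for(camera, query): "centre" ([x, y, z] in mm, in the coordinates of the camera as it stood for that picture, good to about 4 mm: the middle of the surface that is visible of it).
- trace(camera, query): "pixels" (384x512 bool, what is visible of it).
- landmark_of(camera, query): "centre" ([x, y, z] in mm, in the coordinates of the camera as it stood for that picture, good to about 4 mm: a listed point, or the origin of a listed thing).
The state is a dict: "t": time; "joint_pos": joint angles; "qd": joint speeds; "effort": joint torques, N m; "eef_pos": TCP position; "tool_rot": TCP orientation; "force": force on the tool from outside, world axes, zero at the start; "moment": the same for the moment, N m; "grip_width": finger opening in mm.
Only numpy, scipy, OpenCV 4.12 (cv2) and the standard library are available. Lean on these libraries where they do the work, as an engineer would, in place of code of your own. Each camera call takes 0.05 s, during which the arm holds its last target.

## Working session

There is one attempt and no reset: what is moved stays moved. The work goes in short steps, Python scripts to look and compute and a shell command to move; the robot and the scene stay as the last step left them, time stands still between calls to the robot, and variables do not carry over. Pictures are saved under pics/ and viewed, and the job is handed in when it is done.

```bash
ls; mkdir -p pics; cat > h.py <<'E'
import numpy as np, cv2
from scipy.spatial.transform import Rotation as R
from station import observe, camera, camera_info, sign_off, look_for, trace, landmark_of
def rot(att):
    a=np.array(att,float)
    return a if a.shape==(3,3) else R.from_euler('xyz',a).as_matrix() 
def w(cam,p,ci=None):
    ci=ci or camera_info(cam)
    return rot(ci['attitude'])@np.array(p)+np.array(ci['position'])
def proj(cam,P):
    ci=camera_info(cam); p=rot(ci['attitude']).T@(np.array(P)-np.array(ci['position']))
    return ci['fx']*p[0]/p[2]+ci['cx'],ci['fy']*p[1]/p[2]+ci['cy']
E
python3 - <<'E'
from h import *
print(observe())
for c in ['scene','top']:
    print(c,camera_info(c)); cv2.imwrite(f'pics/{c}0.png',camera(c))
    for q in ['pedal_pad','axis','handle','flask','dish','bottle']:
        for d in landmark_of(c,q)[:3]: print(q,round(d['score'],2),w(c,d['centre']).round(1))
print(observe()['t'])
E
```

```text
pics
{'t': 0.0, 'joint_pos': array([-1.24499485e+00,  2.76573677e-01,  1.50607755e+00, -1.41445290e-05,
        1.36068457e+00, -1.20998457e-01]), 'qd': array([-0.0002699 ,  0.00226869,  0.00045193,  0.0002995 ,  0.0014207 ,
        0.00099695]), 'effort': array([ 1.75478493e-03, -4.04579043e+01, -2.37230945e+01,  7.05202133e-02,
        3.46583559e-02, -1.54419881e-04]), 'eef_pos': array([ 248.26325718, -518.04160584,  204.63904054]), 'tool_rot': array([-1.68386199,  1.56905313,  1.90453355]), 'force': array([-0.48617027, -0.18004724, -0.05491191]), 'moment': array([-0.05028165, -0.02602846,  0.02412033]), 'grip_width': 93.643590409844}
scene {'fx': 361.6219874091895, 'fy': 361.6219874091895, 'cx': 257.2827503419567, 'cy': 190.1197070871475, 'position': array([1155.33167764,  107.0684429 ,  632.98050737]), 'attitude': array([-2.31144922e+00,  7.71761051e-04,  1.59210813e+00])}
pedal_pad 0.91 [742.  238.1  70.2]
pedal_pad 0.88 [490.  169.2  69.4]
pedal_pad 0.73 [498.  396.8  67.1]
axis 0.75 [ 546.9 -212.8  146.6]
axis 0.43 [810.9 -61.5  -1.2]
handle 0.72 [ 603.4 -202.   151.6]
flask 0.93 [649.8   9.6   2.1]
dish 0.62 [439.9  11.9   2.4]
bottle 0.66 [810.1 -60.6  -1.2]
top {'fx': 482.06336343538356, 'fy': 482.06336343538356, 'cx': 250.77495841639123, 'cy': 195.1603009932899, 'position': array([ 363.38186564,   73.59457553, 1391.32286881]), 'attitude': array([-2.96193467,  0.0116428 , -1.59355051])}
pedal_pad 0.96 [735.2 232.1  69.3]
pedal_pad 0.92 [490.7 170.8  69.6]
pedal_pad 0.92 [493.1 396.   67.9]
axis 0.92 [ 549.5 -216.1  152.8]
handle 0.56 [ 599.9 -203.7  154.1]
handle 0.38 [653.7   8.1   1.8]
flask 0.71 [654.8   8.1   3.6]
dish 0.77 [434.8  16.7   1.6]
bottle 0.75 [807.9 -67.6  -1. ]
0.7
```

View pics/scene0.png

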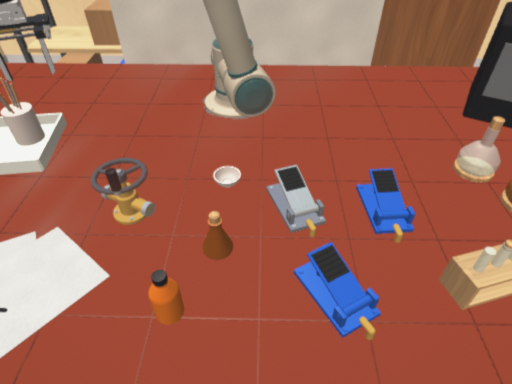

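View pics/top0.png

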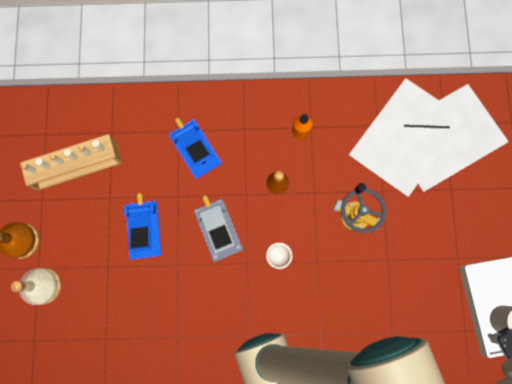

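The grey pedal is the one at about (290,200) in the scene view and (218,232) in the top view, so its pad is at (490,170,69). The pads at (740,235) and (495,396) are the blue look-alikes. The wheel is at (120,178) in the scene view, with its handle on the +x side.

```bash
cat >> h.py <<'E'
def toolR(): return R.from_euler('xyz',observe()['tool_rot']).as_matrix()
def delta(P):
    o=observe(); return (toolR().T@(np.array(P,float)-o['eef_pos'])).round(1)
E
python3 - <<'E'
from h import *
print(toolR().round(3))
print('above pedal',delta([490,170,150]))
for P in [(490,170,69),(549,-215,150),(601.5,-203,150)]: print(proj('top',P),proj('scene',P))
E
```

```text
[[ 0.     0.432 -0.902]
 [-0.    -0.902 -0.432]
 [-1.     0.     0.   ]]
above pedal [  55.4 -516.7 -515.4]
(np.float64(220.24937562037334), np.float64(236.69032142104825)) (np.float64(289.4923997129648), np.float64(176.92961527637874))
(np.float64(365.76516482698605), np.float64(207.54179443802582)) (np.float64(113.89026411922407), np.float64(163.62288414531315))
(np.float64(359.8618557298155), np.float64(187.83278133716857)) (np.float64(111.66107963691448), np.float64(179.62687947981317))
```

```bash
python3 -m handwheel '[[0,0,0,0,-0.015,-0.015,0],[0,0,0,0,-0.03,-0.03,0],[0,0,0,0,-0.03,-0.03,0],[0,0,0,0,-0.03,-0.03,0],[0,0,0,0,-0.03,-0.03,0],[0,0,0,0,-0.03,-0.03,0],[0,0,0,0,-0.03,-0.03,0],[0,0,0,0,-0.03,-0.03,0],[0,0,0,0,-0.03,-0.03,0],[0,0,0,0,-0.03,-0.03,0],[0,0,0,0,-0.03,-0.03,0],[0,0,0,0,-0.03,-0.03,0]]' 20
python3 -c "
from h import *
print(delta([490,170,150]))"
```

```text
t: 1.9
eef_pos: [410.9, -56.7, 205.8]
tool_rot: [2.291, 1.57, -0.404]
force: [1.2, 0.8, 0.3]
grip_width: 1.6
[  55.8 -170.4 -169.3]
```

```bash
python3 -m handwheel '[[0,0,0,0,-0.03,-0.03,0],[0,0,0,0,-0.03,-0.03,0],[0,0,0,0,-0.03,-0.03,0],[0,0,0,0,-0.03,-0.03,0],[0,0,0,0.01,-0.025,-0.025,0],[0,0,0,0.02,-0.012,-0.012,0],[0,0,0,0.02,0,0,0],[0,0,0,0,0,0,0],[0,0,0,0,0,0,0],[0,0,0,0,0,0,0]]'
python3 - <<'E'
from h import *
o=observe();print(o['eef_pos'],o['joint_pos'],delta([490,170,150]))
ci=camera_info('wrist'); cv2.imwrite('pics/w1.png',camera('wrist'))
for q in ['pedal_pad']:
    for d in landmark_of('wrist',q)[:3]: print(q,round(d['score'],2),w('wrist',d['centre'],ci).round(1))
E
```

```text
t: 2.9
eef_pos: [485.0, 150.8, 156.6]
tool_rot: [2.787, 1.569, 0.091]
force: [-0.8, 0.3, 0.6]
grip_width: 0.0
[485.02236476 150.76847291 156.62483174] [ 1.64432772e-01  2.08122917e-01  1.72557669e+00 -1.64135510e-04
  1.20580145e+00  1.28915115e+00] [  6.6 -15.2 -12.8]
pedal_pad 0.92 [488.3 173.7  66.1]
pedal_pad 0.63 [496.1 395.4  71.1]
```

View pics/w1.png

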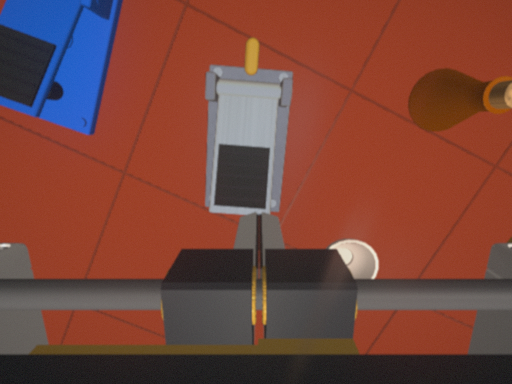

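The wrist view shows the grey pedal directly ahead, with its tread centred at about (243,176) and the hinge at about (250,88). That puts the pad at (489,172,67), which agrees with the other cameras.

```bash
python3 -m handwheel '[[0,0,0,0,-0.016,-0.014,0],[0,0,0,0.02,0,0,0],[0,0,0,0.03,0,0,0],[0,0,0,0.02,0,0,0],[0,0,0,0.005,0,0,0],[0,0,0,0,0,0,0],[0,0,0,0,0,0,0],[0,0,0,0,0,0,0]]' 40
python3 - <<'E'
from h import *
o=observe();print(o['eef_pos'],o['force'],delta([489.5,172,68]))
E
```

```text
t: 3.8
eef_pos: [491.2, 171.6, 81.8]
tool_rot: [2.884, 1.568, 0.189]
force: [-0.7, -0.7, -0.0]
grip_width: 0.6
[491.15835429 171.64094939  81.84171802] [-0.65018571 -0.72639667 -0.00821577] [13.8 -1.1  1.4]
```

```bash
python3 -m handwheel '[[0,0,0,0.01,0,0,0],[0,0,0,0.01,0,0,0],[0,0,0,0.01,0,0,0],[0,0,0,0.005,0,0,0],[0,0,0,0,0,0,0],[0,0,0,0,0,0,0],[0,0,0,0,0,0,0]]' 
python3 - <<'E'
from h import *
o=observe();print(o['eef_pos'],o['force'])
E
```

```text
t: 4.5
eef_pos: [487.6, 170.4, 45.3]
tool_rot: [0.022, 1.566, -2.672]
force: [-4.1, -2.7, 8.0]
grip_width: 0.2
[487.57428331 170.41367833  45.26904861] [-4.14555393 -2.65619885  7.96678253]
```

Nearly at the stop. I'll go down in small steps and watch for a clear rise in force.

```bash
python3 -m handwheel '[[0,0,0,0.002,0,0,0],[0,0,0,0.002,0,0,0],[0,0,0,0,0,0,0],[0,0,0,0,0,0,0]]' ; python3 -m handwheel '[[0,0,0,0.002,0,0,0],[0,0,0,0.002,0,0,0],[0,0,0,0,0,0,0],[0,0,0,0,0,0,0],[0,0,0,0,0,0,0]]' 
python3 - <<'E'
from h import *
o=observe();print(o['eef_pos'],o['force'])
cv2.imwrite('pics/s2.png',cv2.resize(camera('scene')[120:260,220:420],(800,560)))
E
```

```text
t: 4.9
eef_pos: [487.7, 170.4, 44.8]
tool_rot: [0.161, 1.567, -2.533]
force: [-10.2, -4.0, 34.0]
grip_width: 0.9
t: 5.4
eef_pos: [487.8, 170.4, 44.5]
tool_rot: [0.474, 1.568, -2.219]
force: [-17.0, -5.4, 59.8]
grip_width: 0.9
[487.75608999 170.44525297  44.47053928] [-17.0296189   -5.38895912  59.81734847]
```

View pics/s2.png

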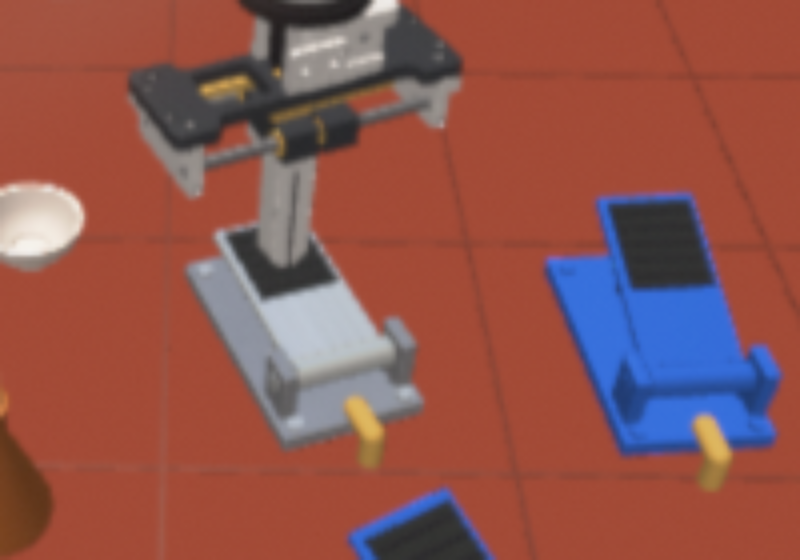

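The pedal is on its stop: the tip stopped moving at z≈44.5 while the force rose to 60 N, and the enlarged picture shows it flat at about (300,290). I'll lift off now and check that it comes back up.

```bash
python3 -m handwheel '[[0,0,0,-0.01,0,0,0],[0,0,0,-0.02,0,0,0],[0,0,0,-0.02,0,0,0],[0,0,0,-0.03,0,0,0],[0,0,0,-0.04,0,0,0],[0,0,0,-0.04,0,0,50],[0,0,0,-0.02,0,0,100],[0,0,0,0,0,0,100],[0,0,0,0,0,0,100]]' 
python3 - <<'E'
from h import *
o=observe();print(o['eef_pos'],o['joint_pos'])
cv2.imwrite('pics/s3.png',cv2.resize(camera('scene')[120:260,50:350],(800,373)))
A=[]
for c in ['scene','top','top']:
  camera(c)
  for q in ['pedal_pad','axis','handle']:
    for d in landmark_of(c,q)[:2]: print(c,q,round(d['score'],2),w(c,d['centre']).round(1))
print(toolR().round(3),delta([601.5,-203,205]))
E
```

```text
t: 6.35
eef_pos: [489.4, 171.4, 216.2]
tool_rot: [-0.183, 1.569, -2.878]
force: [0.2, 0.8, -0.6]
grip_width: 29.4
[489.41894142 171.40823978 216.2149773 ] [ 2.02709742e-01  1.85351475e-01  1.60123447e+00 -8.74262430e-05
  1.35639789e+00  1.32672211e+00]
scene pedal_pad 0.9 [489.6 169.9  68.9]
scene pedal_pad 0.83 [499.6 395.   64.6]
scene axis 0.79 [ 545.6 -212.1  144.7]
scene handle 0.5 [ 603.2 -198.4  152.5]
top pedal_pad 0.73 [655.1   8.5   1. ]
top pedal_pad 0.64 [494.8 174.1  72.6]
top axis 0.68 [ 546.3 -215.9  151.5]
top handle 0.44 [ 603.3 -202.2  151.8]
top pedal_pad 0.81 [734.6 235.1  67.9]
top pedal_pad 0.72 [488.9 397.6  69. ]
top axis 0.67 [ 548.4 -215.2  151. ]
top handle 0.57 [ 602.3 -205.3  152.9]
[[-0.     0.432 -0.902]
 [-0.    -0.902 -0.432]
 [-1.     0.     0.   ]] [ 12.4 386.   61.3]
```

View pics/s3.png

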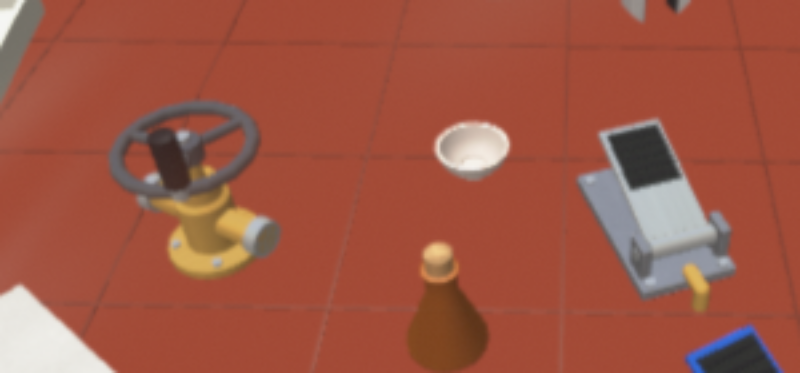

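The pedal is back up at (660,190) in the crop, and its pad reads z≈69. Three looks put the handle at about (602.5,-203) and the axis at about (548,-214.5), which gives a radius of 55.6 against the stated 55.

```bash
python3 -m handwheel '[[0,0,0,0,0.02,0.003,60],[0,0,0,0,0.04,0.006,60],[0,0,0,0,0.045,0.007,60],[0,0,0,0,0.045,0.007,60],[0,0,0,0,0.045,0.007,60],[0,0,0,0,0.045,0.007,60],[0,0,0,0,0.045,0.007,60],[0,0,0,0,0.04,0.007,60],[0,0,0,0,0.04,0.006,60],[0,0,0,0,0.021,0.004,60],[0,0,0,0,0,0,60],[0,0,0,0,0,0,60]]' 
python3 - <<'E'
from h import *
o=observe();print(o['eef_pos'],o['joint_pos'])
ci=camera_info('wrist');cv2.imwrite('pics/w4.png',camera('wrist'))
for q in ['axis','handle']:
    for d in landmark_of('wrist',q)[:2]: print(q,round(d['score'],2),w('wrist',d['centre'],ci).round(1))
print(delta([602.5,-203,205]))
E
```

```text
t: 8.2
eef_pos: [601.3, -201.8, 217.2]
tool_rot: [-1.488, 1.569, 2.1]
force: [-0.1, -0.3, -0.4]
grip_width: 56.0
[ 601.26508372 -201.81952327  217.1835256 ] [-4.34201119e-01  3.61007426e-01  1.34935344e+00  1.16832559e-03
  1.43289631e+00  6.89819489e-01]
axis 0.55 [ 545.4 -213.3  151.8]
handle 0.71 [ 601.8 -202.3  150.1]
[12.8  2.4 -0.1]
```

View pics/w4.png

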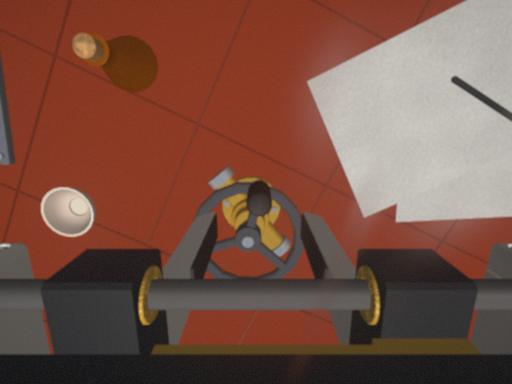

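In the wrist view the handle is at (259,198), midway between the fingers, and the hub is at (248,241). I'll go down and grip.

```bash
python3 -m handwheel '[[0,0,0,0.02,0.001,0,60],[0,0,0,0.02,0,0,60],[0,0,0,0.02,0,0,60],[0,0,0,0.015,0,0,60],[0,0,0,0.005,0,0,60],[0,0,0,0,0,0,60],[0,0,0,0,0,0,0],[0,0,0,0,0,0,0],[0,0,0,0,0,0,0],[0,0,0,0,0,0,0],[0,0,0,0,0,0,0],[0,0,0,0,0,0,0]]' 40
python3 - <<'E'
from h import *
o=observe();print(o['eef_pos'],o['force'],o['moment'])
ci=camera_info('wrist');cv2.imwrite('pics/w5.png',camera('wrist'))
E
```

```text
t: 9.55
eef_pos: [602.0, -203.4, 137.8]
tool_rot: [-1.894, 1.57, 1.694]
force: [-0.1, 2.4, 2.1]
grip_width: 21.4
[ 602.00181491 -203.39354508  137.83647912] [-0.10392918  2.40476485  2.08308935] [0.3519296  0.18195645 0.00514865]
```

View pics/w5.png

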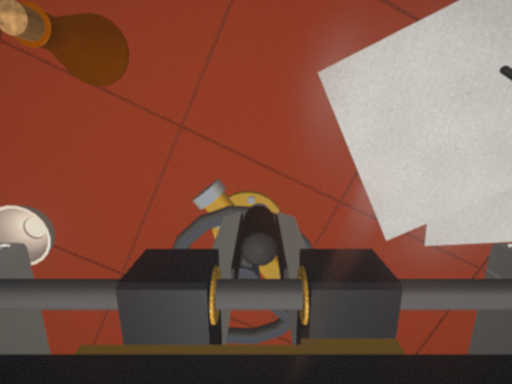

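```bash
cat >> h.py <<'E'
def steps(a0,a1,n,r=55.):
    """rows (dy,dz in m) carrying handle from world angle a0 to a1 deg"""
    T=toolR(); a=np.radians(np.linspace(a0,a1,n+1))
    p=r*np.c_[np.cos(a),np.sin(a),0*a]/1000
    d=np.diff(p@T,axis=0)
    print(','.join('[0,0,0,0,%.4f,%.4f,0]'%(x[1],x[2]) for x in d))
def ang(ax=(548.0,-213.9)):
    o=observe(); d=o['eef_pos'][:2]-np.array(ax); th=np.arctan2(d[1],d[0]); u=d/np.linalg.norm(d)
    f=o['force'][:2]; print('t',round(o['t'],2),'pos',o['eef_pos'].round(1),'ang',np.degrees(th).round(1),'r',np.linalg.norm(d).round(2),'Frad',(f@u).round(1),'Ftan',(f@np.array([-u[1],u[0]])).round(1),'fz',o['force'][2].round(1),'grip',round(o['grip_width'],1))
E
python3 -c "
from h import *
print(toolR().round(4));ang();steps(11,-39,5);print();steps(-39,-159,12)"
```

```text
[[-1.000e-04  4.320e-01 -9.019e-01]
 [ 7.000e-04 -9.019e-01 -4.320e-01]
 [-1.000e+00 -7.000e-04 -3.000e-04]]
t 9.6 pos [ 602.  -203.4  137.9] ang 11.0 r 55.04 Frad -0.0 Ftan 2.1 fz 3.9 grip 21.5
[0,0,0,0,0.0090,0.0032,0],[0,0,0,0,0.0083,0.0047,0],[0,0,0,0,0.0074,0.0061,0],[0,0,0,0,0.0062,0.0073,0],[0,0,0,0,0.0049,0.0083,0]

[0,0,0,0,0.0033,0.0090,0],[0,0,0,0,0.0017,0.0094,0],[0,0,0,0,0.0001,0.0096,0],[0,0,0,0,-0.0016,0.0095,0],[0,0,0,0,-0.0032,0.0090,0],[0,0,0,0,-0.0047,0.0083,0],[0,0,0,0,-0.0061,0.0074,0],[0,0,0,0,-0.0073,0.0062,0],[0,0,0,0,-0.0083,0.0049,0],[0,0,0,0,-0.0090,0.0033,0],[0,0,0,0,-0.0094,0.0017,0],[0,0,0,0,-0.0096,0.0001,0]
```

```bash
python3 -m handwheel '[[0,0,0,0,0.0090,0.0032,0],[0,0,0,0,0.0083,0.0047,0],[0,0,0,0,0.0074,0.0061,0],[0,0,0,0,0.0062,0.0073,0],[0,0,0,0,0.0049,0.0083,0],[0,0,0,0,0,0,0]]'
python3 -c "
from h import *
ang()"
```

```text
t: 10.2
eef_pos: [589.5, -250.8, 137.8]
tool_rot: [0.041, 1.569, -2.655]
force: [-3.0, 1.7, 5.1]
grip_width: 21.6
t 10.2 pos [ 589.5 -250.8  137.8] ang -41.6 r 55.59 Frad -3.4 Ftan -0.7 fz 5.1 grip 21.6
```

```bash
python3 -m handwheel '[[0,0,0,0,0.0033,0.0090,0],[0,0,0,0,0.0017,0.0094,0],[0,0,0,0,0.0001,0.0096,0],[0,0,0,0,-0.0016,0.0095,0],[0,0,0,0,-0.0032,0.0090,0],[0,0,0,0,-0.0047,0.0083,0],[0,0,0,0,-0.0061,0.0074,0],[0,0,0,0,-0.0073,0.0062,0],[0,0,0,0,0,0,0]]'
cat > guard.py <<'E'
from h import *
import sys
ang(); o=observe()
sys.exit(1 if np.linalg.norm(o['force'][:2])>14 or not 19<o['grip_width']<24 else 0)
E
python3 guard.py; python3 -c "
from h import *
steps(-119,-239,12);print();steps(-239,-359,12)"
```

```text
t: 11.1
eef_pos: [521.7, -262.8, 137.8]
tool_rot: [2.68, 1.569, -0.016]
force: [1.6, 4.1, 3.6]
grip_width: 21.3
t 11.1 pos [ 521.7 -262.8  137.8] ang -118.3 r 55.54 Frad -4.4 Ftan -0.6 fz 3.6 grip 21.3
[0,0,0,0,-0.0083,0.0049,0],[0,0,0,0,-0.0090,0.0034,0],[0,0,0,0,-0.0094,0.0017,0],[0,0,0,0,-0.0096,0.0001,0],[0,0,0,0,-0.0095,-0.0016,0],[0,0,0,0,-0.0090,-0.0032,0],[0,0,0,0,-0.0083,-0.0047,0],[0,0,0,0,-0.0074,-0.0061,0],[0,0,0,0,-0.0062,-0.0073,0],[0,0,0,0,-0.0049,-0.0083,0],[0,0,0,0,-0.0034,-0.0090,0],[0,0,0,0,-0.0017,-0.0094,0]

[0,0,0,0,-0.0001,-0.0096,0],[0,0,0,0,0.0016,-0.0095,0],[0,0,0,0,0.0032,-0.0090,0],[0,0,0,0,0.0047,-0.0083,0],[0,0,0,0,0.0061,-0.0074,0],[0,0,0,0,0.0073,-0.0062,0],[0,0,0,0,0.0083,-0.0049,0],[0,0,0,0,0.0090,-0.0034,0],[0,0,0,0,0.0094,-0.0017,0],[0,0,0,0,0.0096,-0.0001,0],[0,0,0,0,0.0095,0.0016,0],[0,0,0,0,0.0090,0.0032,0]
```

```bash

python3 -m handwheel '[[0,0,0,0,-0.0083,0.0049,0],[0,0,0,0,0,0,0]]' >/dev/null; python3 guard.py || exit
python3 -m handwheel '[[0,0,0,0,-0.0090,0.0034,0],[0,0,0,0,0,0,0]]' >/dev/null; python3 guard.py || exit
python3 -m handwheel '[[0,0,0,0,-0.0094,0.0017,0],[0,0,0,0,0,0,0]]' >/dev/null; python3 guard.py || exit
python3 -m handwheel '[[0,0,0,0,-0.0096,0.0001,0],[0,0,0,0,0,0,0]]' >/dev/null; python3 guard.py || exit
python3 -m handwheel '[[0,0,0,0,-0.0095,-0.0016,0],[0,0,0,0,0,0,0]]' >/dev/null; python3 guard.py || exit
python3 -m handwheel '[[0,0,0,0,-0.0090,-0.0032,0],[0,0,0,0,0,0,0]]' >/dev/null; python3 guard.py || exit
python3 -m handwheel '[[0,0,0,0,-0.0083,-0.0047,0],[0,0,0,0,0,0,0]]' >/dev/null; python3 guard.py || exit
python3 -m handwheel '[[0,0,0,0,-0.0074,-0.0061,0],[0,0,0,0,0,0,0]]' >/dev/null; python3 guard.py || exit
python3 -m handwheel '[[0,0,0,0,-0.0062,-0.0073,0],[0,0,0,0,0,0,0]]' >/dev/null; python3 guard.py || exit
python3 -m handwheel '[[0,0,0,0,-0.0049,-0.0083,0],[0,0,0,0,0,0,0]]' >/dev/null; python3 guard.py || exit
```

```text
t 11.3 pos [ 513.7 -257.4  137.8] ang -128.3 r 55.44 Frad -3.4 Ftan 0.6 fz 3.8 grip 21.5
t 11.5 pos [ 506.2 -250.2  137.8] ang -139.0 r 55.38 Frad -2.8 Ftan 1.3 fz 4.1 grip 21.1
t 11.7 pos [ 500.4 -242.   137.8] ang -149.5 r 55.24 Frad -2.8 Ftan 0.4 fz 4.0 grip 21.1
t 11.9 pos [ 496.3 -233.1  137.8] ang -159.6 r 55.13 Frad -1.9 Ftan -0.4 fz 5.8 grip 21.2
t 12.1 pos [ 493.9 -223.8  137.8] ang -169.6 r 55.01 Frad -1.4 Ftan -0.9 fz 6.1 grip 21.7
t 12.3 pos [ 493.1 -214.4  137.8] ang -179.4 r 54.92 Frad -3.0 Ftan -0.9 fz 6.2 grip 21.6
t 12.5 pos [ 493.9 -205.2  137.8] ang 170.9 r 54.81 Frad -1.6 Ftan -0.2 fz 6.1 grip 21.4
t 12.7 pos [ 496.3 -196.2  137.8] ang 161.1 r 54.67 Frad -2.8 Ftan -0.7 fz 5.4 grip 21.2
t 12.9 pos [ 500.1 -187.7  137.8] ang 151.3 r 54.6 Frad -2.7 Ftan -0.7 fz 6.2 grip 21.6
t 13.1 pos [ 505.4 -179.8  137.8] ang 141.3 r 54.53 Frad -2.2 Ftan -0.6 fz 6.2 grip 21.6
```

```bash

python3 -m handwheel '[[0,0,0,0,-0.0034,-0.0090,0],[0,0,0,0,0,0,0]]' >/dev/null; python3 guard.py || exit
python3 -m handwheel '[[0,0,0,0,-0.0017,-0.0094,0],[0,0,0,0,0,0,0]]' >/dev/null; python3 guard.py || exit
python3 -m handwheel '[[0,0,0,0,-0.0001,-0.0096,0],[0,0,0,0,0,0,0]]' >/dev/null; python3 guard.py || exit
python3 -m handwheel '[[0,0,0,0,0.0016,-0.0095,0],[0,0,0,0,0,0,0]]' >/dev/null; python3 guard.py || exit
python3 -m handwheel '[[0,0,0,0,0.0032,-0.0090,0],[0,0,0,0,0,0,0]]' >/dev/null; python3 guard.py || exit
python3 -m handwheel '[[0,0,0,0,0.0047,-0.0083,0],[0,0,0,0,0,0,0]]' >/dev/null; python3 guard.py || exit
python3 -m handwheel '[[0,0,0,0,0.0061,-0.0074,0],[0,0,0,0,0,0,0]]' >/dev/null; python3 guard.py || exit
python3 -m handwheel '[[0,0,0,0,0.0073,-0.0062,0],[0,0,0,0,0,0,0]]' >/dev/null; python3 guard.py || exit
python3 -m handwheel '[[0,0,0,0,0.0083,-0.0049,0],[0,0,0,0,0,0,0]]' >/dev/null; python3 guard.py || exit
python3 -m handwheel '[[0,0,0,0,0.0090,-0.0034,0],[0,0,0,0,0,0,0]]' >/dev/null; python3 guard.py || exit
python3 -m handwheel '[[0,0,0,0,0.0094,-0.0017,0],[0,0,0,0,0,0,0]]' >/dev/null; python3 guard.py || exit
python3 -m handwheel '[[0,0,0,0,0.0096,-0.0001,0],[0,0,0,0,0,0,0]]' >/dev/null; python3 guard.py || exit
```

```text
t 13.3 pos [ 512.  -173.   137.8] ang 131.4 r 54.47 Frad -2.6 Ftan -0.1 fz 6.4 grip 21.1
t 13.5 pos [ 519.5 -167.5  137.8] ang 121.5 r 54.44 Frad -2.3 Ftan 0.7 fz 6.2 grip 21.1
t 13.7 pos [ 528.  -163.3  137.8] ang 111.6 r 54.4 Frad -1.8 Ftan -0.4 fz 6.8 grip 21.3
t 13.9 pos [ 537.  -160.6  137.8] ang 101.6 r 54.4 Frad -1.1 Ftan -0.7 fz 6.7 grip 21.0
t 14.1 pos [ 546.4 -159.5  137.8] ang 91.7 r 54.39 Frad -1.5 Ftan -0.0 fz 7.9 grip 21.5
t 14.3 pos [ 555.8 -160.   137.8] ang 81.8 r 54.44 Frad -0.7 Ftan -0.2 fz 7.8 grip 21.4
t 14.5 pos [ 565.1 -162.2  137.8] ang 71.7 r 54.49 Frad 0.7 Ftan -0.6 fz 7.8 grip 21.4
t 14.7 pos [ 573.9 -165.9  137.8] ang 61.7 r 54.54 Frad 0.4 Ftan -0.3 fz 7.2 grip 21.5
t 14.9 pos [ 582.  -171.1  137.8] ang 51.5 r 54.63 Frad 0.9 Ftan -0.6 fz 7.1 grip 21.5
t 15.1 pos [ 589.  -177.8  137.8] ang 41.4 r 54.69 Frad 1.4 Ftan 0.3 fz 7.4 grip 21.0
t 15.3 pos [ 594.8 -185.4  137.8] ang 31.3 r 54.77 Frad 1.1 Ftan 0.1 fz 7.4 grip 21.5
t 15.5 pos [ 599.2 -194.2  137.8] ang 21.1 r 54.89 Frad 1.8 Ftan -0.1 fz 7.1 grip 21.7
```

```bash

python3 -m handwheel '[[0,0,0,0,0.0095,0.0016,0],[0,0,0,0,0,0,0]]' >/dev/null; python3 guard.py || exit
python3 -m handwheel '[[0,0,0,0,0.0090,0.0032,0],[0,0,0,0,0,0,0]]' >/dev/null; python3 guard.py || exit
python3 -m handwheel '[[0,0,0,0,0.0083,0.0047,0],[0,0,0,0,0,0,0]]' >/dev/null; python3 guard.py || exit
python3 -m handwheel '[[0,0,0,0,0.0074,0.0061,0],[0,0,0,0,0,0,0]]' >/dev/null; python3 guard.py || exit
python3 -m handwheel '[[0,0,0,0,0.0062,0.0073,0],[0,0,0,0,0,0,0]]' >/dev/null; python3 guard.py || exit
python3 -m handwheel '[[0,0,0,0,0.0049,0.0083,0],[0,0,0,0,0,0,0]]' >/dev/null; python3 guard.py || exit
python3 -m handwheel '[[0,0,0,0,0.0033,0.0090,0],[0,0,0,0,0,0,0]]' >/dev/null; python3 guard.py || exit
```

```text
t 15.7 pos [ 602.  -203.5  137.8] ang 10.9 r 54.99 Frad 1.2 Ftan 0.5 fz 6.1 grip 21.4
t 15.9 pos [ 603.1 -213.2  137.8] ang 0.8 r 55.13 Frad 1.8 Ftan 0.8 fz 6.7 grip 21.5
t 16.1 pos [ 602.5 -222.8  137.8] ang -9.3 r 55.22 Frad 2.1 Ftan 0.8 fz 5.8 grip 21.2
t 16.3 pos [ 600.2 -232.3  137.8] ang -19.5 r 55.32 Frad 2.8 Ftan -0.4 fz 6.5 grip 21.3
t 16.5 pos [ 597.3 -239.   137.8] ang -27.0 r 55.37 Frad 3.6 Ftan 5.2 fz 5.4 grip 21.5
t 16.7 pos [ 597.1 -239.3  137.8] ang -27.3 r 55.23 Frad 5.5 Ftan 24.6 fz 4.8 grip 21.5
```

The wheel is on its stop at a handle angle of -27°. The tangential force jumped to 25 N with no further motion, 398° (6.95 rad) from the start. I'll hold there briefly and then print the rows for the way back.

```bash
python3 -m handwheel '[[0,0,0,0,0.0010,0.0022,0],[0,0,0,0,0,0,0],[0,0,0,0,0,0,0]]' >/dev/null; python3 guard.py; python3 - <<'E'
from h import *
cv2.imwrite('pics/s6.png',cv2.resize(camera('scene')[120:260,50:250],(800,560)))
for a in (-42,78,198): steps(a,a+120,12); print()
E
```

```text
t 17.0 pos [ 597.  -239.3  137.8] ang -27.4 r 55.21 Frad 6.3 Ftan 28.2 fz 3.6 grip 21.6
[0,0,0,0,-0.0044,-0.0085,0],[0,0,0,0,-0.0058,-0.0076,0],[0,0,0,0,-0.0071,-0.0065,0],[0,0,0,0,-0.0081,-0.0052,0],[0,0,0,0,-0.0089,-0.0037,0],[0,0,0,0,-0.0094,-0.0021,0],[0,0,0,0,-0.0096,-0.0004,0],[0,0,0,0,-0.0095,0.0012,0],[0,0,0,0,-0.0091,0.0029,0],[0,0,0,0,-0.0085,0.0044,0],[0,0,0,0,-0.0076,0.0058,0],[0,0,0,0,-0.0065,0.0071,0]

[0,0,0,0,-0.0052,0.0081,0],[0,0,0,0,-0.0037,0.0089,0],[0,0,0,0,-0.0021,0.0094,0],[0,0,0,0,-0.0004,0.0096,0],[0,0,0,0,0.0012,0.0095,0],[0,0,0,0,0.0029,0.0091,0],[0,0,0,0,0.0044,0.0085,0],[0,0,0,0,0.0058,0.0076,0],[0,0,0,0,0.0071,0.0065,0],[0,0,0,0,0.0081,0.0052,0],[0,0,0,0,0.0089,0.0037,0],[0,0,0,0,0.0094,0.0021,0]

[0,0,0,0,0.0096,0.0004,0],[0,0,0,0,0.0095,-0.0012,0],[0,0,0,0,0.0091,-0.0029,0],[0,0,0,0,0.0085,-0.0044,0],[0,0,0,0,0.0076,-0.0058,0],[0,0,0,0,0.0065,-0.0071,0],[0,0,0,0,0.0052,-0.0081,0],[0,0,0,0,0.0037,-0.0089,0],[0,0,0,0,0.0021,-0.0094,0],[0,0,0,0,0.0004,-0.0096,0],[0,0,0,0,-0.0012,-0.0095,0],[0,0,0,0,-0.0029,-0.0091,0]
```

View pics/s6.png

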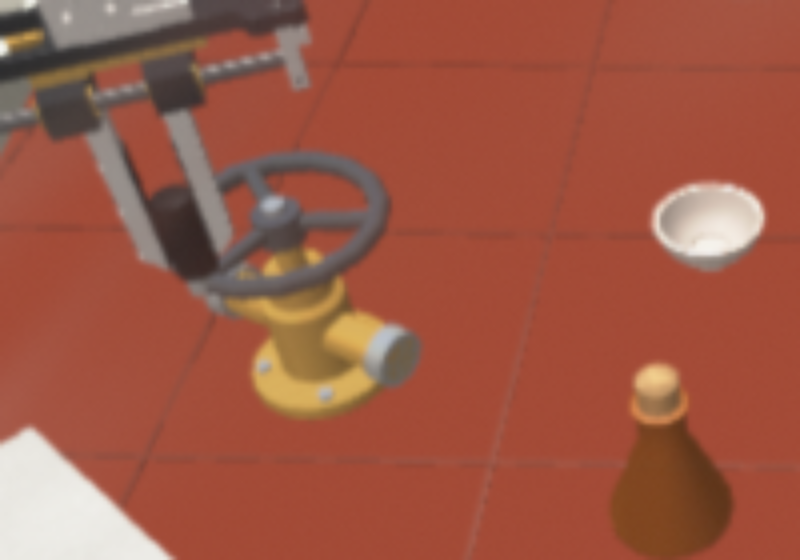

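The handle at (185,232) is held between the fingers and the gripper is clear of everything else. Now I'll take it anticlockwise.

```bash
python3 -m handwheel '[[0,0,0,0,-0.0044,-0.0085,0],[0,0,0,0,-0.0058,-0.0076,0],[0,0,0,0,-0.0071,-0.0065,0],[0,0,0,0,-0.0081,-0.0052,0],[0,0,0,0,-0.0089,-0.0037,0],[0,0,0,0,-0.0094,-0.0021,0],[0,0,0,0,-0.0096,-0.0004,0],[0,0,0,0,-0.0095,0.0012,0],[0,0,0,0,-0.0091,0.0029,0],[0,0,0,0,-0.0085,0.0044,0],[0,0,0,0,-0.0076,0.0058,0],[0,0,0,0,-0.0065,0.0071,0]]' >/dev/null; python3 guard.py || exit
python3 -m handwheel '[[0,0,0,0,-0.0052,0.0081,0],[0,0,0,0,-0.0037,0.0089,0],[0,0,0,0,-0.0021,0.0094,0],[0,0,0,0,-0.0004,0.0096,0],[0,0,0,0,0.0012,0.0095,0],[0,0,0,0,0.0029,0.0091,0],[0,0,0,0,0.0044,0.0085,0],[0,0,0,0,0.0058,0.0076,0],[0,0,0,0,0.0071,0.0065,0],[0,0,0,0,0.0081,0.0052,0],[0,0,0,0,0.0089,0.0037,0],[0,0,0,0,0.0094,0.0021,0]]' >/dev/null; python3 guard.py || exit
python3 -m handwheel '[[0,0,0,0,0.0096,0.0004,0],[0,0,0,0,0.0095,-0.0012,0],[0,0,0,0,0.0091,-0.0029,0],[0,0,0,0,0.0085,-0.0044,0],[0,0,0,0,0.0076,-0.0058,0],[0,0,0,0,0.0065,-0.0071,0],[0,0,0,0,0.0052,-0.0081,0],[0,0,0,0,0.0037,-0.0089,0],[0,0,0,0,0.0021,-0.0094,0],[0,0,0,0,0.0004,-0.0096,0],[0,0,0,0,-0.0012,-0.0095,0],[0,0,0,0,-0.0029,-0.0091,0]]' >/dev/null; python3 guard.py
```

```text
t 18.25 pos [ 559.8 -160.8  137.8] ang 77.5 r 54.35 Frad -3.8 Ftan -2.6 fz 4.8 grip 21.2
t 19.45 pos [ 494.8 -229.2  137.7] ang -164.0 r 55.31 Frad -3.8 Ftan -2.7 fz 9.6 grip 21.2
t 20.65 pos [ 587.8 -252.5  137.8] ang -44.1 r 55.45 Frad 3.0 Ftan -3.1 fz 7.5 grip 21.5
```

One circuit is done and it is tracking well. Now the second.

```bash
python3 -m handwheel '[[0,0,0,0,-0.0044,-0.0085,0],[0,0,0,0,-0.0058,-0.0076,0],[0,0,0,0,-0.0071,-0.0065,0],[0,0,0,0,-0.0081,-0.0052,0],[0,0,0,0,-0.0089,-0.0037,0],[0,0,0,0,-0.0094,-0.0021,0],[0,0,0,0,-0.0096,-0.0004,0],[0,0,0,0,-0.0095,0.0012,0],[0,0,0,0,-0.0091,0.0029,0],[0,0,0,0,-0.0085,0.0044,0],[0,0,0,0,-0.0076,0.0058,0],[0,0,0,0,-0.0065,0.0071,0]]' >/dev/null; python3 guard.py || exit
python3 -m handwheel '[[0,0,0,0,-0.0052,0.0081,0],[0,0,0,0,-0.0037,0.0089,0],[0,0,0,0,-0.0021,0.0094,0],[0,0,0,0,-0.0004,0.0096,0],[0,0,0,0,0.0012,0.0095,0],[0,0,0,0,0.0029,0.0091,0],[0,0,0,0,0.0044,0.0085,0],[0,0,0,0,0.0058,0.0076,0],[0,0,0,0,0.0071,0.0065,0],[0,0,0,0,0.0081,0.0052,0],[0,0,0,0,0.0089,0.0037,0],[0,0,0,0,0.0094,0.0021,0]]' >/dev/null; python3 guard.py || exit
python3 -m handwheel '[[0,0,0,0,0.0096,0.0004,0],[0,0,0,0,0.0095,-0.0012,0],[0,0,0,0,0.0091,-0.0029,0],[0,0,0,0,0.0085,-0.0044,0],[0,0,0,0,0.0076,-0.0058,0],[0,0,0,0,0.0065,-0.0071,0],[0,0,0,0,0.0052,-0.0081,0],[0,0,0,0,0.0037,-0.0089,0],[0,0,0,0,0.0021,-0.0094,0],[0,0,0,0,0.0004,-0.0096,0],[0,0,0,0,-0.0012,-0.0095,0],[0,0,0,0,-0.0029,-0.0091,0],[0,0,0,0,0,0,0]]' >/dev/null; python3 -m handwheel '[[0,0,0,0,0,0,0],[0,0,0,0,0,0,0]]' >/dev/null; python3 guard.py
```

```text
t 21.85 pos [ 559.2 -160.7  137.8] ang 78.1 r 54.37 Frad -3.4 Ftan -4.2 fz 6.1 grip 21.2
t 23.05 pos [ 494.9 -229.2  137.7] ang -164.0 r 55.3 Frad -3.5 Ftan -2.9 fz 9.1 grip 21.4
t 23.25 pos [ 495.5 -231.   137.8] ang -161.9 r 55.27 Frad -1.0 Ftan 1.0 fz 7.5 grip 21.2validation failed for argument at $...
```

That call had 13 rows and was refused as a whole, so only the settle rows ran. I'll send it again with 12.

```bash
python3 -m handwheel '[[0,0,0,0,0.0096,0.0004,0],[0,0,0,0,0.0095,-0.0012,0],[0,0,0,0,0.0091,-0.0029,0],[0,0,0,0,0.0085,-0.0044,0],[0,0,0,0,0.0076,-0.0058,0],[0,0,0,0,0.0065,-0.0071,0],[0,0,0,0,0.0052,-0.0081,0],[0,0,0,0,0.0037,-0.0089,0],[0,0,0,0,0.0021,-0.0094,0],[0,0,0,0,0.0004,-0.0096,0],[0,0,0,0,-0.0012,-0.0095,0],[0,0,0,0,-0.0029,-0.0091,0]]' >/dev/null; python3 -m handwheel '[[0,0,0,0,0,0,0],[0,0,0,0,0,0,0]]' >/dev/null; python3 guard.py
python3 -c "
from h import *
steps(-42.5,-27,3)"
```

```text
t 24.65 pos [ 589.1 -251.   137.8] ang -42.1 r 55.41 Frad 3.6 Ftan 0.1 fz 6.6 grip 21.1
[0,0,0,0,-0.0021,-0.0045,0],[0,0,0,0,-0.0025,-0.0043,0],[0,0,0,0,-0.0028,-0.0041,0]
```

```bash
python3 -m handwheel '[[0,0,0,0,-0.0021,-0.0045,0],[0,0,0,0,-0.0025,-0.0043,0],[0,0,0,0,-0.0027,-0.0040,0],[0,0,0,0,0,0,0],[0,0,0,0,0,0,0],[0,0,0,0,0,0,0]]' >/dev/null; python3 guard.py
python3 - <<'E'
from h import *
cv2.imwrite('pics/s7.png',cv2.resize(camera('scene')[120:260,50:250],(800,560)))
for q in ['handle','axis']:
    for d in landmark_of('scene',q)[:1]: print(q,d['score'],w('scene',d['centre']).round(1))
E
```

```text
t 25.25 pos [ 597.1 -239.2  137.8] ang -27.2 r 55.27 Frad 2.5 Ftan -0.4 fz 6.8 grip 21.4
handle 0.63 [649.4   6.9  -0.8]
axis 0.97 [ 546.2 -214.4  149.5]
```

View pics/s7.png

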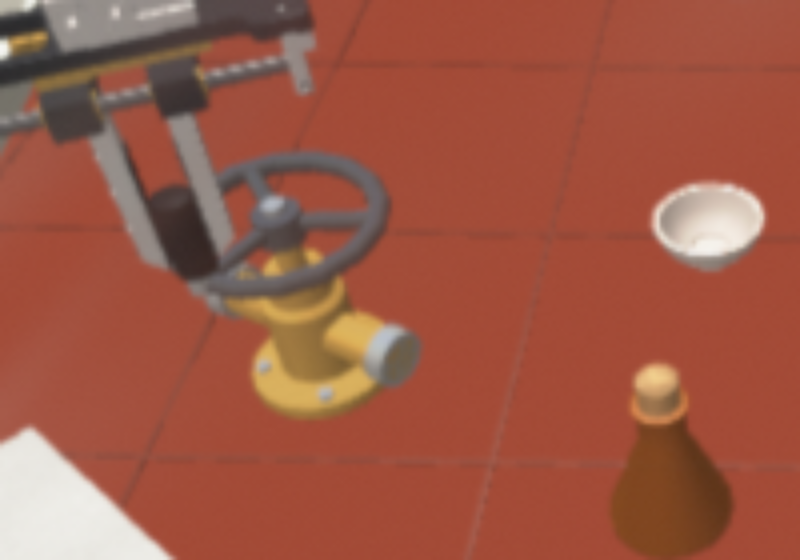

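The handle at (185,232) and the spokes match the picture taken at the stop, and the fingers are still closed on the handle. I'll hold still, check the bystanders and pedal once more, and hand it in.

```bash
python3 -m handwheel '[[0,0,0,0,0,0,0],[0,0,0,0,0,0,0],[0,0,0,0,0,0,0],[0,0,0,0,0,0,0],[0,0,0,0,0,0,0]]'
python3 - <<'E'
from h import *
camera('scene')
for q in ['pedal_pad','flask','dish','bottle']:
    for d in landmark_of('scene',q)[:2]: print(q,round(d['score'],2),w('scene',d['centre']).round(1))
ang(); print(np.abs(observe()['qd']).max()); print(sign_off())
E
```

```text
t: 25.9
eef_pos: [597.1, -239.2, 137.8]
tool_rot: [0.175, 1.57, -2.52]
force: [1.8, -0.2, 6.9]
grip_width: 21.5
pedal_pad 0.84 [484.2 167.2  69.8]
pedal_pad 0.7 [741.5 235.5  69.3]
flask 0.91 [ 6.492e+02  1.050e+01 -6.000e-01]
dish 0.7 [441.2  11.2   2.4]
bottle 0.91 [810.2 -60.9  -2.8]
t 26.15 pos [ 597.1 -239.2  137.8] ang -27.2 r 55.27 Frad 2.9 Ftan -0.2 fz 6.9 grip 21.5
0.0012670933599309517
the job is handed in; nothing more can be done
None
```

The job is done and handed in at about 26 s of the 72 s allowed; `sign_off` gave no verdict.

- **Pedal:** I pressed the grey purge pedal until the tip stopped moving at z≈44.5 mm and the force rose to 60 N. I then let it back up; its pad reads about 69 mm again.
- **Closing the valve:** I took the handle and turned the wheel about 398° clockwise. At a handle angle of about -27° it stopped moving while the tangential force rose to about 28 N, so it was on its stop.
- **Backing off:** I counted two full turns anticlockwise and finished at -27.2°, within about 0.3° of the angle at the stop. The spokes match the picture taken there. The gripper is still closed on the handle (21.5 mm) and still, with about 3 N sideways and 7 N vertical on it.
- **Bystanders:** the flask, dish and bottle read within about 2 mm of where they started.

**Checks that failed or disagreed:**
- One move was refused for having 13 rows; I sent it again with 12 and nothing was lost.
- In the last scene view, the network looking for the handle reported a point at the flask instead. I went by the picture and the measured arm pose.
- The last pedal pad reading was about 6 mm off sideways from the first ones. I put that down to network error, since the pedal is bolted down.

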